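# Unlock the grinder's selector and throw its feed lever

## Task

On the blue control box for the bench grinder, gently pinch the two orange release tabs of the selector dial and turn it clockwise out of its lock at the red mark until it catches at the green marks: the catch is hidden somewhere in the green band, so feel for it, and both tabs must spring fully out again by themselves. Then push the red-tipped lever right over, away from the robot, and let go of everything. Don't crush the tabs or disturb anything else on the bench.

Things in the scene. Friction and masses are not known exactly. Their poses are not given: they have to be found in the camera images.
- dial_grip (a point): point on the selector dial's upright axis, half-way up the orange tabs, 119 mm above the bench; turns with the dial. z up, y along the line through both tabs (the pinch line), -x along the white pointer. Black centre 29 mm across between the tabs; 56 mm over the tabs' outer faces when out, 42 mm when fully pressed. Fixed aluminium bezel below, 90 mm across, its top 99 mm above the bench
- dial (a joint): turn of the dial, rad, growing clockwise seen from above: about 0 locked at the red mark. With the tabs out it cannot turn. The catch is a pair of notches like the lock's, hidden at a place that differs from time to time between 0.84 and 1.26 (the green band). End stop at 1.6
- tab_l (a joint): how far the tab on the dial's +y side is pressed in towards the axis, m: 0 out, 0.007 fully in; sprung, 3 N at rest rising evenly (1.43 N/mm) to 13 N fully in. Both tabs must be in by over 0.005 (10 N each) before the dial leaves its lock. A tab is an upright plate 24 mm wide, 5 mm thick, from 103 to 135 mm above the bench. It breaks if the fingers load it with more than 28 N
- tab_r (a joint): the same for the tab on the -y side. Between lock and catch a tab let go rides on a smooth track at 0.005; over a notch it springs out to 0 if nothing holds it and locks the dial (some 0.04 rad of play either way). A pinch of 6 to 7 N is enough to turn the dial along the track, yet there the tabs give way and snap out by over 2 mm each at the catch
- lever_tip (a point): centre of the red ball, 26 mm across, at the end of the lever; its pivot is 60 mm from the ball's centre, 107 mm above the bench, across the box's y axis; the lever stands on the same box, 155 mm from the dial's axis towards the box's +y
- lever (a joint): angle of the lever, rad: 0 leaning to the box's -x (towards the robot), 0.5 upright, 1.0 fully over to the box's +x; stays where it is left, light friction (about 1 N at the ball)
- control_box: blue steel control box, fixed, 170 (x) x 310 (y) x 85 (z) mm, origin under its centre; -x is its front, dial axis at y = -70 mm, lever at y = +85 mm
- screwdriver: bystander: screwdriver lying on the bench in front of the control box
- jar: bystander: glass jar with steel lid, 60 mm across, 80 mm tall, behind the control box (origin under its centre)
- casting: bystander: turned aluminium casting, 72 mm across, 48 mm tall, behind the control box
- wrench: bystander: steel wrench lying on the bench, right side
- hammer: bystander: hammer lying on the bench, left side
- can: bystander: yellow can, 90 mm across, 130 mm tall, left side
- bracket: bystander: red cast bracket, 100 x 60 x 58 mm, right side

How it is judged:
On the way, in this order (a step that is already met when the one before it is completed fails the run):
1. the tabs are pinched and the dial turns out of its lock (value of joint dial above 0.3 rad and value of joint each of tab_l, tab_r above 0.003 m), for 0.1 s.
2. the dial has caught in the green band, both tabs out (value of joint dial between 0.7 and 1.4 rad and value of joint each of tab_l, tab_r below 0.0018 m), for 0.3 s.
3. the lever is pushed over (value of joint lever above 0.85 rad), for 0.1 s.
At the end, for the whole second after the job is handed in: the dial rests caught in the hidden notch (0.7 to 1.4 rad), both tabs out (pressed less than 1.8 mm), the lever over (more than 0.85 of 1.0 rad) (all of step 2 and value of joint lever above 0.85 rad); the robot touches nothing.
It fails at once if a tab is crushed (finger force over 28 N) (contact force between the fingers and tab_l above 28 N or contact force between the fingers and tab_r above 28 N).
It fails at once if a bystander is moved by more than 30 mm (distance of any of screwdriver, jar, casting, wrench, hammer, can, bracket from where it was at the start of the episode above 0.03 m).
It also fails if it takes over 62 s, if anything falls off the work surface, if the arm or the gripper's body presses on something with over 40 N, if the wrist force passes 120 N, or if a joint passes its speed limit or range.

## Robot

A 7-joint arm with a two-finger parallel gripper is mounted at the origin on the work surface. World frame = base frame: x ahead of the robot, y to its left, z up, the work surface at z = 0. Lengths are in m, angles in rad, forces in N, time in s.
With the tool pointing down it reaches from about 0.35 to 0.9 m from the base axis. Payload 8.1 kg.
Tool frame: the origin (TCP) lies at the very end of the fingers, on their centre line; the grasp point (between the pads) lies 19 mm behind it; y points along the fingers, x is the direction in which the jaws open and shut, and the axes are right-handed (so a half turn about y gives the same grasp; the last joint's range is limited). The gripper opens to 92 mm and grips with 3 to 60 N. Pads are 19 mm wide; open, the fingers measure 130 mm over their backs; the gripper's body (75 mm by 190 mm) begins 47 mm behind the grasp point.
Start: joints at [1.006, 0.434, 0.025, 1.573, -0.012, 1.134, -0.075], TCP at [0.278, -0.56, 0.205] pointing down, gripper open.
Joint ranges: [-2.62, 2.62], [-0.44, 2.09], [-1.27, 1.32], [0.08, 2.57], [-1.32, 4.46], [0.12, 2], [-2.74, 2.74]. Speed limits (rad/s): [2.22, 2.22, 3.01, 3.01, 3.14, 3.14, 3.14].

## Interface

Orientations are given as a rotation vector (axis times angle).
In Python, from plant import arm gives the robot as it stands.
- The arm moves only by the tool send_rows, never from a script. Its argument "steps" is a list of rows, each a list of 5 numbers: the opening, from 0 (shut) to 1 (fully open), then the shift along the tool's x, y, z in m, then the turn about the tool's y in degrees. In form: [[fingers, x, y, z, yaw], ...]. A call has 1 to 5 rows; each row shifts and turns the commanded pose from where the row before left it, along the tool's axes as they then stand; what a row does not reach is not made up. A row lasts 1/8 s, in which the tool goes at most 62.5 mm and 10.7 degrees, less where a joint would pass 70% of its speed; a pose out of reach is approached as far as the arm can. A call is refused whole if a number of a shift passes 0.0625 or a number of a turn 10.7, either way. A call with a gripper value outside its range is refused whole. The fingers move at their own pace and stop on an object; the grip force is fixed at half the most. Time passes only in rows, so rows that do not move let the fingers close. It gives the time, the measured TCP pose, the force and the opening at its end, in the units of the state.
- arm.get_state(): the state, without advancing time (a new reading comes with each control period).
- arm.read_camera(name): name is "scene" or "top"; returns the picture (384x512x3 uint8, red, green, blue); there is no depth.
- arm.calibration(name): a dict with "mtx" (3x3 intrinsics, pixels), "extrinsics" (4x4, takes a point from world to camera coordinates). Camera axes: x right, y up, looking along -z (the intrinsics and any distortion apply to the point x, -y, -z); pixel columns grow to the right and rows downward; lengths in m; the calibration is good to about 2 mm. A picture is of the moment at which its call begins. calibration takes no time and is no camera call.
- arm.close_job(): hands the job in, once; it reports no verdict.
The state is a dict: "time_s": time; "joints": joint angles; "dq": joint speeds; "joint_torque": joint torques, N m; "position": TCP position; "tool_rot": TCP orientation; "contact_force": force on the tool from outside, world axes, zero at the start; "wrist_torque": the same for the moment, N m; "finger_gap": finger opening in m.
Only numpy, scipy, OpenCV 4.12 (cv2) and the standard library are available. Lean on these libraries where they do the work, as an engineer would, in place of code of your own. Each camera call takes 0.05 s, during which the arm holds its last target. There are 200 camera calls.

## Working session

There is one attempt and no reset: what is moved stays moved. The work goes in short steps, Python scripts to look and compute and a tool call to move; the robot and the scene stay as the last step left them, time stands still between calls to the robot, and variables do not carry over. Pictures are saved under pics/ and viewed, about 8 in all and at most 12, crops included, and the job is handed in when it is done.

Besides the shell and the picture viewer there is one more tool, called after "Emit:" as a command line: name --pt "numbers of a row" for each row, then --argument value for the rest. send_rows: Moves the arm, as the interface text tells. Its arguments: {"type":"object","properties":{"steps":{"type":"array","items":{"type":"array","items":{"type":"number"}}}},"required":["steps"]}

```bash
ls; mkdir -p pics; python3 - <<'E'
from plant import arm
import cv2,numpy as np
np.set_printoptions(precision=4,suppress=True)
print(arm.get_state())
for n in("scene","top"):
    im=arm.read_camera(n);cv2.imwrite(f"pics/{n}0.png",im[:,:,::-1])
    c=arm.calibration(n);print(n,c)
a=cv2.imread("pics/scene0.png");b=cv2.imread("pics/top0.png")
E
```

```text
pics
{'time_s': 0.0, 'joints': array([ 1.0064,  0.4352,  0.025 ,  1.5741, -0.0116,  1.134 , -0.0751]), 'dq': array([ 0.0008,  0.002 , -0.0002, -0.0011,  0.0001,  0.0019,  0.0001]), 'joint_torque': array([  0.0006, -66.7838,   0.9855, -31.4457,  -0.0606,   0.0428,
         0.0002]), 'position': array([ 0.2782, -0.5591,  0.2038]), 'tool_rot': array([-1.3922,  0.8638, -0.8615]), 'contact_force': array([ 0.9087,  0.072 , -0.2057]), 'wrist_torque': array([-0.0004,  0.0057, -0.0384]), 'finger_gap': 0.0915549570047894}
scene {'mtx': array([[473.464 ,   0.    , 254.2781],
       [  0.    , 473.464 , 184.4491],
       [  0.    ,   0.    ,   1.    ]]), 'extrinsics': array([[ 0.0717,  0.9974,  0.0112, -0.0648],
       [-0.8055,  0.0513,  0.5904,  0.377 ],
       [ 0.5883, -0.0514,  0.807 , -1.9387],
       [ 0.    ,  0.    ,  0.    ,  1.    ]])}
top {'mtx': array([[456.1458,   0.    , 255.1105],
       [  0.    , 456.1458, 196.84  ],
       [  0.    ,   0.    ,   1.    ]]), 'extrinsics': array([[ 0.006 , -0.9998,  0.0163, -0.0095],
       [ 0.9879,  0.0084,  0.1546, -0.5987],
       [-0.1548,  0.0152,  0.9878, -1.5194],
       [ 0.    ,  0.    ,  0.    ,  1.    ]])}
```

View pics/scene0.png

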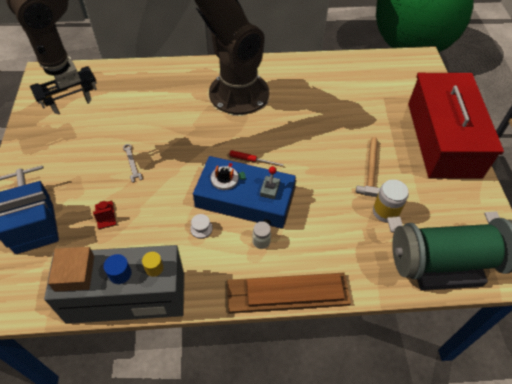

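View pics/top0.png

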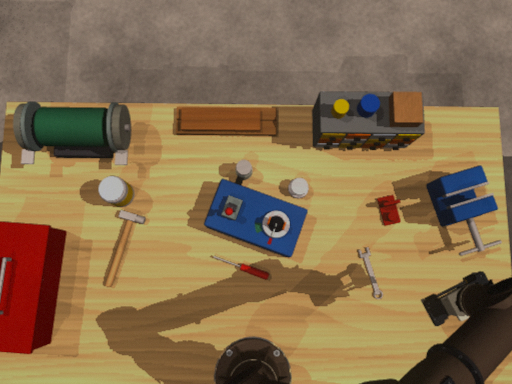

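The box is centred near scene (245,190) and top (256,218). The dial is near (225,176) and (276,224), and the lever ball near (272,171) and (230,210). I'll look closer at both.

```bash
python3 - <<'E'
import cv2,numpy as np
a=cv2.imread("pics/scene0.png")[150:230,185:305];b=cv2.imread("pics/top0.png")[175:260,198:313]
a=cv2.resize(a,None,fx=6.6,fy=6.6,interpolation=cv2.INTER_CUBIC);cv2.imwrite("pics/a.png",a[:600,:800])
b=cv2.resize(b,None,fx=6.8,fy=6.8,interpolation=cv2.INTER_CUBIC);cv2.imwrite("pics/b.png",b[:600,:800])
E
```

```text
(no output)
```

View pics/a.png

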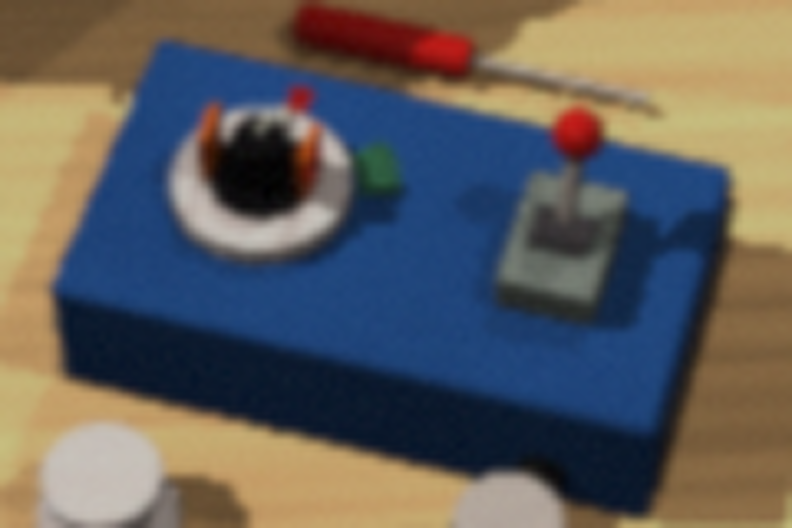

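View pics/b.png

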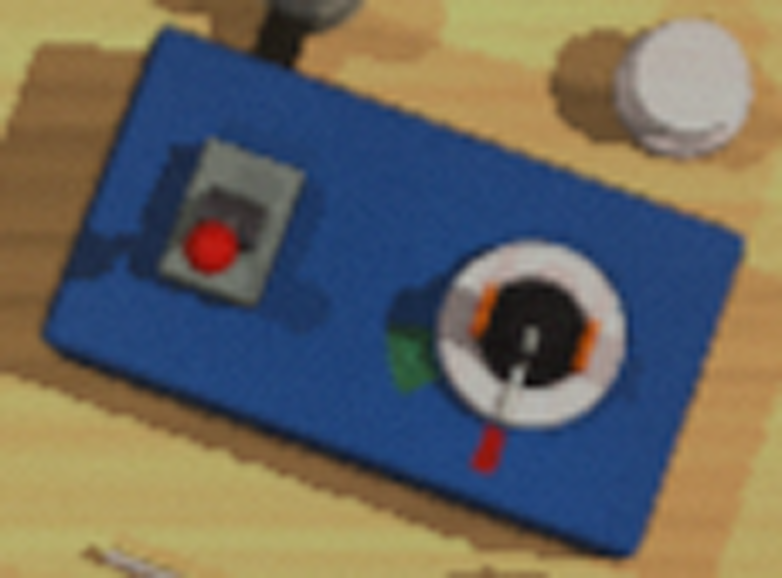

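```bash
cat > h.py <<'E'
from plant import arm
import cv2,numpy as np
from scipy.spatial.transform import Rotation as R
np.set_printoptions(precision=4,suppress=True)
def P(n):
    c=arm.calibration(n);return c["mtx"]@np.diag([1,-1,-1])@c["extrinsics"][:3]
PS,PT=P("scene"),P("top")
def tri(s,t):
    X=cv2.triangulatePoints(PS,PT,np.array(s,float).reshape(2,1),np.array(t,float).reshape(2,1))[:,0];return X[:3]/X[3]
def onz(Pm,uv,z):
    H=np.c_[Pm[:,:2],Pm[:,2]*z+Pm[:,3]];x=np.linalg.solve(H,[*uv,1]);return x[:2]/x[2]
def A(u,v):return (185+(u+.5)/6.6-.5,150+(v+.5)/6.6-.5)
def B(u,v):return (198+(u+.5)/6.8-.5,175+(v+.5)/6.8-.5)
E
python3 - <<'E'
from h import *
for k,a,b in [("ball",(577,134),(212,246)),("bez",(262,178),(533,334)),("tabL?",(310,150),(485,313)),("tabR?",(211,138),(588,345)),
 ("c1",(160,42),(632,553)),("c2",(728,168),(48,340)),("c3",(657,432),(165,30)),("c4",(57,290),(743,240))]:
    print(k,tri(A(*a),B(*b)), onz(PS,A(*a),.085),onz(PT,B(*b),.085))
print("bez@.099",onz(PS,A(262,178),.099),onz(PT,B(533,334),.099))
print("tabs@.135",onz(PT,B(485,313),.13),onz(PT,B(588,345),.13),"ptr",onz(PT,B(530,340),.13),onz(PT,B(500,410),.105),"red",onz(PT,B(490,450),.085),"green",onz(PT,B(410,362),.085))
s=arm.get_state();print(R.from_rotvec(s["tool_rot"]).as_matrix())
E
```

```text
ball [0.5354 0.0802 0.1629] [0.4751 0.0897] [0.5451 0.0829]
bez [ 0.502  -0.0725  0.0967] [ 0.4931 -0.0716] [ 0.5031 -0.0744]
tabL? [ 0.5089 -0.0479  0.1266] [ 0.4769 -0.0467] [ 0.5132 -0.0509]
tabR? [ 0.4945 -0.0968  0.1217] [ 0.466  -0.0966] [ 0.4979 -0.1012]
c1 [ 0.3974 -0.1221  0.0808] [ 0.4009 -0.1216] [ 0.3973 -0.1221]
c2 [0.4988 0.1636 0.0812] [0.5017 0.164 ] [0.4983 0.162 ]
c3 [0.6537 0.1098 0.0801] [0.6569 0.1109] [0.6525 0.1077]
c4 [ 0.551  -0.1766  0.0786] [ 0.5557 -0.1744] [ 0.5501 -0.1776]
bez@.099 [ 0.5038 -0.0714] [ 0.5017 -0.0735]
tabs@.135 [ 0.5085 -0.0488] [ 0.4937 -0.0976] ptr [ 0.4958 -0.0702] [ 0.4644 -0.0572] red [ 0.4464 -0.0534] green [ 0.4889 -0.0144]
[[ 0.4455 -0.0008  0.8953]
 [-0.8953  0.0013  0.4455]
 [-0.0015 -1.     -0.0001]]
```

Box yaw is −19.5°, and the dial axis is at (0.502, −0.0725). The bezel centre, tab midpoint and box geometry agree to about 1 mm, and the heights are plausible. I'll go above the dial and turn the tool x-axis onto the pinch line. I choose the CCW side so the last joint has room for the clockwise turn.

Emit:
send_rows --pt "1 -0.0337 0 0.0418 0" --pt "1 -0.0337 0 0.0418 0" --pt "1 -0.0337 0 0.0418 0" --pt "1 -0.0337 0 0.0418 0" --pt "1 -0.0337 0 0.0418 0"

```text
time_s: 0.72
position: [0.3909, -0.3138, 0.2045]
tool_rot: [-1.393, 0.863, -0.863]
contact_force: [0.6, -0.8, -0.8]
finger_gap: 0.0917
```

Emit:
send_rows --pt "1 -0.0337 0 0.0418 0" --pt "1 -0.0337 0 0.0418 0" --pt "1 -0.0337 0 0.0418 0" --pt "1 -0.0337 0 0.0418 0" --pt "1 -0.0337 0 0.0418 0"

```text
time_s: 1.35
position: [0.5028, -0.0701, 0.2045]
tool_rot: [-1.393, 0.863, -0.863]
contact_force: [1.0, -0.7, -0.4]
finger_gap: 0.0919
```

Emit:
send_rows --pt "1 0 0 0 -10.3" --pt "1 0 0 0 -10.3" --pt "1 0 0 0 -10.3" --pt "1 0 0 0 -10.3" --pt "1 0 0 0 -10.3"

```text
time_s: 1.98
position: [0.5022, -0.0717, 0.2043]
tool_rot: [-1.565, 0.161, -0.16]
contact_force: [-0.1, 0.0, -0.3]
finger_gap: 0.0916
```

Emit:
send_rows --pt "1 0 0 0 -10.3" --pt "1 0 0 0 -10.3" --pt "1 0 0 0 -10.3" --pt "1 0 0 0 -10.3" --pt "1 0 0 0 -10.3"

```text
time_s: 2.6
position: [0.5022, -0.0717, 0.2043]
tool_rot: [-1.501, -0.543, 0.544]
contact_force: [-0.3, 0.2, -0.3]
finger_gap: 0.0922
```

Emit:
send_rows --pt "1 0 0 0 -10.3" --pt "1 0 0 0 -10.3" --pt "1 0 0 0 -10.3" --pt "1 0 0 0 0" --pt "1 0 0 0 0"

```text
time_s: 3.22
position: [0.5024, -0.0717, 0.2045]
tool_rot: [-1.353, -0.95, 0.95]
contact_force: [0.6, 0.6, 0.7]
finger_gap: 0.092
```

```bash
cat >> h.py <<'E'
def st(g=(0.502,-0.0725,0.105),yaw=-19.5):
    s=arm.get_state();M=R.from_rotvec(s["tool_rot"]).as_matrix();p=s["position"]
    print("t",s["time_s"],"p",p,"gap",s["finger_gap"],"xang",np.degrees(np.arctan2(M[1,0],M[0,0])),"j",s["joints"],"ydir",M[:,1])
    print("F tool",M.T@s["contact_force"],"Tq tool",M.T@s["wrist_torque"],"to goal tool xyz",M.T@(np.array(g)-p))
E
python3 -c "from h import *;st()"
```

```text
t 3.225 p [ 0.5024 -0.0717  0.2045] gap 0.09200094125935959 xang 70.11371174263319 j [ 0.5643  0.323  -0.67    1.8132  0.2249  1.0828  1.0368] ydir [-0.0003  0.0001 -1.    ]
F tool [ 0.7248 -0.6547 -0.3596] Tq tool [-0.1154  0.0193 -0.1028] to goal tool xyz [-0.0009  0.0995  0.0001]
```

Emit:
send_rows --pt "1 -0.0005 0.03 0 0.4" --pt "1 0 0.03 0 0" --pt "1 0 0.02 0 0" --pt "1 0 0.01 0 0" --pt "1 0 0.005 0 0"

```text
time_s: 3.85
position: [0.5025, -0.072, 0.1095]
tool_rot: [-1.355, -0.947, 0.947]
contact_force: [-0.1, 0.0, -0.2]
finger_gap: 0.092
```

Emit:
send_rows --pt "0.7 0 0.003 0 0" --pt "0.66 0 0 0 0" --pt "0.64 0 0 0 0" --pt "0.64 0 0 0 0" --pt "0.64 0 0 0 0"

```text
time_s: 4.47
position: [0.5025, -0.0721, 0.1068]
tool_rot: [-1.355, -0.948, 0.948]
contact_force: [-0.8, -0.1, -0.0]
finger_gap: 0.0587
```

```bash
python3 - <<'E'
from h import *
st()
im=arm.read_camera("scene")[130:220,170:290,::-1]
cv2.imwrite("pics/c.png",cv2.resize(im,None,fx=6.6,fy=6.6,interpolation=cv2.INTER_CUBIC))
E
```

```text
t 4.475 p [ 0.5025 -0.0721  0.1068] gap 0.05870840528878259 xang 69.9445075820189 j [ 0.5127  0.4336 -0.6249  1.936   0.3267  0.873   0.9396] ydir [ 0.0002 -0.0001 -1.    ]
F tool [-0.4015  0.0268  0.7516] Tq tool [-0.1315  0.0166 -0.0893] to goal tool xyz [-0.0005  0.0018  0.0003]
```

View pics/c.png

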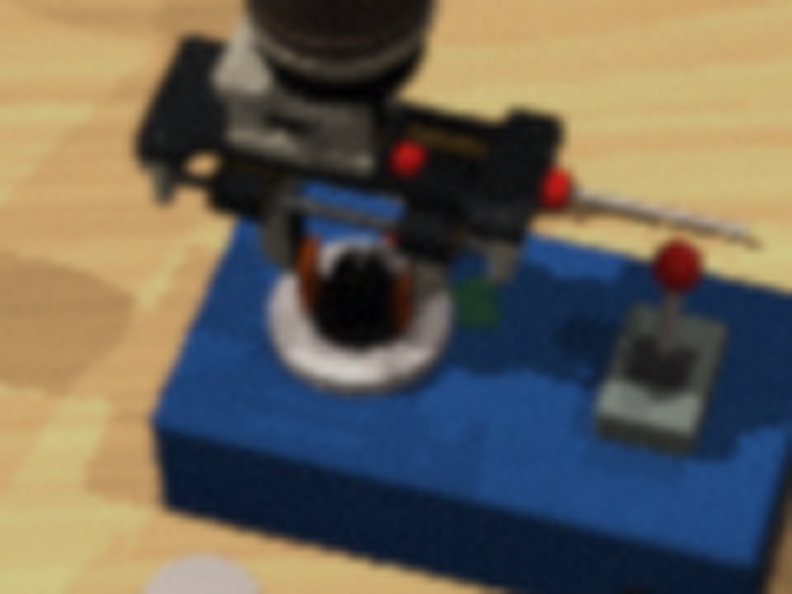

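Crop view: the fingers stand just outside both tabs, which are at crop (308,275) and (400,300), with no contact yet. I'll close gently and use the side force to centre.

Emit:
send_rows --pt "0.6 0 0 0 0" --pt "0.58 0 0 0 0" --pt "0.56 0 0 0 0" --pt "0.55 0 0 0 0" --pt "0.55 0 0 0 0"

```text
time_s: 5.15
position: [0.5024, -0.0722, 0.1067]
tool_rot: [-1.355, -0.948, 0.948]
contact_force: [-1.5, -1.9, 4.2]
finger_gap: 0.0505
```

```bash
python3 -c "from h import *;st()"
```

```text
t 5.15 p [ 0.5024 -0.0722  0.1067] gap 0.05053145178248889 xang 69.94988821351743 j [ 0.5126  0.4337 -0.6248  1.936   0.3268  0.8731  0.9396] ydir [ 0.0001 -0.0002 -1.    ]
F tool [-2.2603 -4.2272  0.7539] Tq tool [ 0.1143 -0.023   0.4309] to goal tool xyz [-0.0004  0.0017  0.0003]
```

Emit:
send_rows --pt "0.54 -0.0006 0 0 0" --pt "0.53 0 0 0 0" --pt "0.52 0 0 0 0" --pt "0.51 0 0 0 0" --pt "0.51 0 0 0 0"

```text
time_s: 5.78
position: [0.5023, -0.0726, 0.1067]
tool_rot: [-1.355, -0.948, 0.948]
contact_force: [-2.0, -1.4, 4.7]
finger_gap: 0.0472
```

```bash
python3 -c "from h import *;st()"
```

```text
t 5.775 p [ 0.5023 -0.0726  0.1067] gap 0.0472140020031364 xang 69.95908389051031 j [ 0.5137  0.4336 -0.6249  1.9363  0.3266  0.8728  0.9408] ydir [ 0.0002  0.     -1.    ]
F tool [-2.0026 -4.6922  1.4345] Tq tool [ 0.093  -0.0109  0.2509] to goal tool xyz [-0.0001  0.0017  0.0003]
```

Emit:
send_rows --pt "0.5 -0.0005 0 0 0" --pt "0.49 0 0 0 0" --pt "0.48 0 0 0 0" --pt "0.475 0 0 0 0" --pt "0.475 0 0 0 0"

```text
time_s: 6.4
position: [0.5022, -0.0728, 0.1068]
tool_rot: [-1.355, -0.948, 0.947]
contact_force: [-1.1, -0.4, 5.2]
finger_gap: 0.044
```

```bash
python3 -c "from h import *;st()"
```

```text
t 6.4 p [ 0.5022 -0.0728  0.1068] gap 0.0439694212344427 xang 69.96771768481607 j [ 0.5146  0.4334 -0.6251  1.9364  0.3263  0.8725  0.9418] ydir [ 0.0004  0.0003 -1.    ]
F tool [-0.6917 -5.1936  0.8729] Tq tool [0.1115 0.004  0.0761] to goal tool xyz [0.0002 0.0018 0.0003]
```

Emit:
send_rows --pt "0.475 0 0 0 2" --pt "0.475 0 0 0 2" --pt "0.475 0 0 0 2" --pt "0.475 0 0 0 2" --pt "0.475 0 0 0 2"

```text
time_s: 7.02
position: [0.5023, -0.0729, 0.1068]
tool_rot: [-1.413, -0.815, 0.814]
contact_force: [-0.8, 0.3, 5.2]
finger_gap: 0.0438
```

```bash
python3 -c "from h import *;st()"
```

```text
t 7.025 p [ 0.5023 -0.0729  0.1068] gap 0.043761284720907935 xang 59.89980448320973 j [ 0.4836  0.4238 -0.582   1.9388  0.3014  0.8647  0.7898] ydir [ 0.0005  0.0002 -1.    ]
F tool [-0.1281 -5.2296  0.818 ] Tq tool [ 0.1249 -0.0557  0.1131] to goal tool xyz [0.0002 0.0018 0.0004]
```

Turning freely, with low torque and balanced force. I'll carry on to about 0.7 rad.

Emit:
send_rows --pt "0.475 0 0 0 3" --pt "0.475 0 0 0 3" --pt "0.475 0 0 0 3" --pt "0.475 0 0 0 3" --pt "0.475 0 0 0 3"

```text
time_s: 7.65
position: [0.5022, -0.073, 0.1068]
tool_rot: [-1.483, -0.613, 0.612]
contact_force: [-0.7, -0.9, 5.1]
finger_gap: 0.0436
```

Emit:
send_rows --pt "0.475 0 0 0 3" --pt "0.475 0 0 0 3" --pt "0.475 0 0 0 3" --pt "0.475 0 0 0 3" --pt "0.475 0 0 0 3"

```text
time_s: 8.28
position: [0.5022, -0.0731, 0.1068]
tool_rot: [-1.532, -0.409, 0.408]
contact_force: [-1.3, -1.4, 5.5]
finger_gap: 0.0435
```

```bash
python3 -c "from h import *;st()"
```

```text
t 8.275 p [ 0.5022 -0.0731  0.1068] gap 0.04353891712787357 xang 29.86140252062014 j [ 0.3899  0.3999 -0.4549  1.9462  0.2308  0.8455  0.3332] ydir [ 0.0005 -0.0001 -1.    ]
F tool [-1.8412 -5.4819 -0.5224] Tq tool [-0.0977 -0.0909  0.2861] to goal tool xyz [0.0001 0.0018 0.0006]
```

Emit:
send_rows --pt "0.485 0 0 0 0" --pt "0.495 0 0 0 0" --pt "0.505 0 0 0 0" --pt "0.51 0 0 0 0" --pt "0.51 0 0 0 0"

```text
time_s: 8.9
position: [0.5017, -0.0733, 0.1065]
tool_rot: [-1.532, -0.409, 0.41]
contact_force: [-2.0, -0.6, 3.1]
finger_gap: 0.0472
```

```bash
python3 -c "from h import *;st()"
```

```text
t 8.9 p [ 0.5017 -0.0733  0.1065] gap 0.04723353755630439 xang 29.966033340716667 j [ 0.3903  0.4002 -0.4552  1.9467  0.2311  0.8457  0.3349] ydir [-0.0005 -0.0002 -1.    ]
F tool [-2.0299 -3.0856  0.5226] Tq tool [-0.1046 -0.0462  0.5026] to goal tool xyz [0.0006 0.0015 0.0005]
```

Emit:
send_rows --pt "0.51 -0.0006 0 0 0" --pt "0.51 0 0 0 1" --pt "0.51 0 0 0 1.5" --pt "0.51 0 0 0 1.5" --pt "0.51 0 0 0 0"

```text
time_s: 9.52
position: [0.5015, -0.0732, 0.1065]
tool_rot: [-1.541, -0.355, 0.355]
contact_force: [1.2, 0.7, -1.9]
finger_gap: 0.0471
```

```bash
python3 -c "from h import *;st()"
```

```text
t 9.525 p [ 0.5015 -0.0732  0.1065] gap 0.047052799536355897 xang 25.925056259124588 j [ 0.3781  0.3968 -0.4384  1.9486  0.2215  0.8426  0.2737] ydir [ 0.      0.0001 -1.    ]
F tool [1.3413 1.8633 0.1108] Tq tool [-0.0547 -0.0771 -0.285 ] to goal tool xyz [0.0008 0.0015 0.0005]
```

Emit:
send_rows --pt "0.51 0.0002 0 0 1" --pt "0.51 0 0 0 1" --pt "0.51 0 0 0 1" --pt "0.51 0 0 0 1" --pt "0.51 0 0 0 0"

```text
time_s: 10.15
position: [0.5016, -0.0733, 0.1066]
tool_rot: [-1.55, -0.3, 0.301]
contact_force: [-1.0, -0.1, -1.6]
finger_gap: 0.0468
```

```bash
python3 -c "from h import *;st()"
```

```text
t 10.15 p [ 0.5016 -0.0733  0.1066] gap 0.046769758928078733 xang 21.93371789449953 j [ 0.3656  0.3943 -0.4218  1.9493  0.2127  0.841   0.2126] ydir [-0.0002 -0.0001 -1.    ]
F tool [-0.976   1.6068  0.2956] Tq tool [ 0.06   -0.1373 -0.0664] to goal tool xyz [0.0007 0.0016 0.0006]
```

Emit:
send_rows --pt "0.51 0 0 0 1" --pt "0.51 0 0 0 1" --pt "0.51 0 0 0 1" --pt "0.51 0 0 0 0"

```text
time_s: 10.65
position: [0.5015, -0.0733, 0.1066]
tool_rot: [-1.555, -0.259, 0.259]
contact_force: [-0.1, 1.2, -2.1]
finger_gap: 0.0466
```

```bash
python3 -c "from h import *;st()"
```

```text
t 10.65 p [ 0.5015 -0.0733  0.1066] gap 0.04655009330214898 xang 18.926302338086956 j [ 0.3561  0.3924 -0.4093  1.9501  0.2059  0.8395  0.1666] ydir [-0.0003  0.     -1.    ]
F tool [0.3115 2.0789 1.117 ] Tq tool [ 0.2188 -0.0047 -0.0071] to goal tool xyz [0.0007 0.0016 0.0006]
```

Emit:
send_rows --pt "0.518 0 0 0 1" --pt "0.518 0 0 0 1" --pt "0.518 0 0 0 1" --pt "0.518 0 0 0 1" --pt "0.518 0 0 0 0"

```text
time_s: 11.28
position: [0.5017, -0.0737, 0.1067]
tool_rot: [-1.562, -0.204, 0.204]
contact_force: [-1.2, -2.7, -0.9]
finger_gap: 0.048
```

```bash
python3 -c "from h import *;st()"
```

```text
t 11.275 p [ 0.5017 -0.0737  0.1067] gap 0.04804891484432877 xang 14.908703922215373 j [ 0.3437  0.39   -0.3923  1.9508  0.1975  0.8375  0.1053] ydir [ 0.0001 -0.0004 -1.    ]
F tool [-1.8313  0.8703 -2.2779] Tq tool [-0.5882 -0.1025  0.1376] to goal tool xyz [0.0006 0.0017 0.0011]
```

Emit:
send_rows --pt "0.518 0 0 0 1" --pt "0.518 0 0 0 1" --pt "0.518 0 0 0 0"

```text
time_s: 11.65
position: [0.5017, -0.0737, 0.1067]
tool_rot: [-1.564, -0.177, 0.177]
contact_force: [-0.7, -4.2, 0.2]
finger_gap: 0.0478
```

```bash
python3 -c "from h import *;st()"
```

```text
t 11.65 p [ 0.5017 -0.0737  0.1067] gap 0.04778291267822417 xang 12.912176472390252 j [ 0.3374  0.3887 -0.3841  1.9514  0.193   0.8365  0.0746] ydir [ 0.0001 -0.0004 -1.    ]
F tool [-1.6548 -0.1807 -3.9461] Tq tool [-0.865  -0.0013  0.2227] to goal tool xyz [0.0005 0.0017 0.0011]
```

Emit:
send_rows --pt "0.55 0 0 0 0" --pt "0.57 0 0 0 0" --pt "0.57 0 0 0 0"

```text
time_s: 12.02
position: [0.5019, -0.0729, 0.1067]
tool_rot: [-1.563, -0.178, 0.178]
contact_force: [-0.1, 0.0, -0.0]
finger_gap: 0.0523
```

```bash
python3 -c "from h import *;st()"
```

```text
t 12.025 p [ 0.5019 -0.0729  0.1067] gap 0.05230949117223261 xang 12.979509006817057 j [ 0.3373  0.3888 -0.3851  1.9513  0.1926  0.8363  0.075 ] ydir [ 0.0004  0.0004 -1.    ]
F tool [-0.051   0.0028  0.0399] Tq tool [-0.0252 -0.0062 -0.147 ] to goal tool xyz [0.0002 0.0017 0.0004]
```

Emit:
send_rows --pt "0.55 0 0 0 0" --pt "0.55 0.001 0 0 0" --pt "0.55 0.001 0 0 0"

```text
time_s: 12.4
position: [0.5029, -0.073, 0.1065]
tool_rot: [-1.564, -0.176, 0.179]
contact_force: [-3.4, -0.9, 3.3]
finger_gap: 0.0509
```

```bash
python3 -c "from h import *;st()"
```

```text
t 12.4 p [ 0.5029 -0.073   0.1065] gap 0.0509170918377181 xang 12.954398820504327 j [ 0.3355  0.3915 -0.3841  1.9476  0.1936  0.8393  0.0736] ydir [-0.0015 -0.0002 -1.    ]
F tool [-3.5563 -3.2908 -0.0615] Tq tool [ 0.1075 -0.0738  0.887 ] to goal tool xyz [-0.0008  0.0015  0.0007]
```

```bash
python3 - <<'E'
from h import *
im=arm.read_camera("scene")[160:200,195:255,::-1]
cv2.imwrite("pics/d.png",cv2.resize(im,None,fx=12,fy=12,interpolation=cv2.INTER_CUBIC))
E
```

```text
(no output)
```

View pics/d.png

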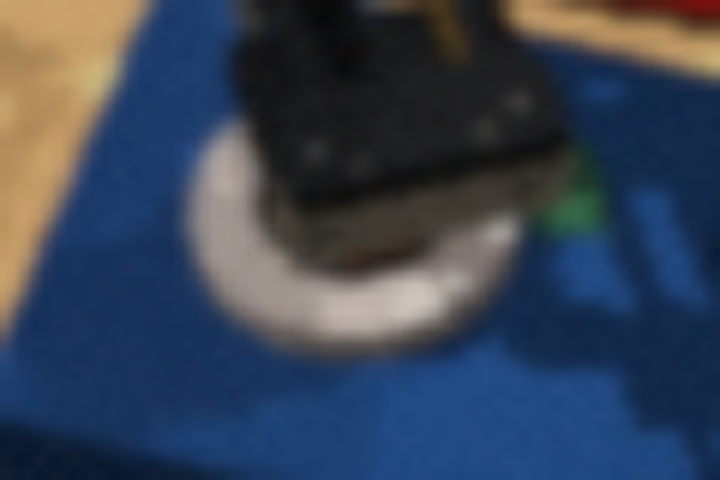

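Emit:
send_rows --pt "0.55 -0.0019 0 0 0" --pt "0.51 0 0 0 0" --pt "0.485 0 0 0 0" --pt "0.475 0 0 0 0" --pt "0.475 0 0 0 0"

```text
time_s: 13.08
position: [0.502, -0.0733, 0.1068]
tool_rot: [-1.564, -0.178, 0.177]
contact_force: [-1.4, -0.3, 2.7]
finger_gap: 0.0435
```

```bash
python3 -c "from h import *;st()"
```

```text
t 13.075 p [ 0.502  -0.0733  0.1068] gap 0.043498992721315834 xang 12.953637096032423 j [ 0.3373  0.3889 -0.3846  1.951   0.1929  0.8366  0.0749] ydir [ 0.0004 -0.0001 -1.    ]
F tool [-1.3849 -2.6859  0.0344] Tq tool [0.0222 0.0237 0.1929] to goal tool xyz [0.0002 0.0018 0.0008]
```

Emit:
send_rows --pt "0.5 0 0 0 0" --pt "0.54 0 0 0 0" --pt "0.54 0 0 0 0" --pt "0.54 0 0 0 0"

```text
time_s: 13.58
position: [0.5019, -0.0733, 0.1065]
tool_rot: [-1.563, -0.178, 0.177]
contact_force: [0.2, -0.8, -0.6]
finger_gap: 0.0496
```

```bash
python3 -c "from h import *;st()"
```

```text
t 13.575 p [ 0.5019 -0.0733  0.1065] gap 0.04961367820118985 xang 12.95972476612062 j [ 0.3373  0.3892 -0.3847  1.9512  0.1929  0.8363  0.0749] ydir [ 0.0002  0.0001 -1.    ]
F tool [ 0.0544  0.6325 -0.8316] Tq tool [-0.0631  0.0199 -0.1148] to goal tool xyz [0.0003 0.0015 0.0007]
```

Emit:
send_rows --pt "0.5 0 0 0 0" --pt "0.48 0 0 0 0" --pt "0.475 0 0 0 3" --pt "0.51 0 0 0 0" --pt "0.54 0.001 0 0 0"

```text
time_s: 14.2
position: [0.5018, -0.0732, 0.1064]
tool_rot: [-1.566, -0.136, 0.139]
contact_force: [-5.2, 0.8, 3.2]
finger_gap: 0.0492
```

Emit:
send_rows --pt "0.54 0 0 0 0"

```text
time_s: 14.32
position: [0.502, -0.0729, 0.1065]
tool_rot: [-1.566, -0.136, 0.138]
contact_force: [-4.6, 1.9, 2.9]
finger_gap: 0.0493
```

```bash
python3 -c "from h import *;st()"
```

```text
t 14.325 p [ 0.502  -0.0729  0.1065] gap 0.04932415635977706 xang 9.992906947097612 j [ 0.327   0.3886 -0.3723  1.9505  0.1864  0.8371  0.0288] ydir [-0.0015  0.0002 -1.    ]
F tool [-4.1883 -2.8798  2.6644] Tq tool [0.5041 0.0524 1.0333] to goal tool xyz [0.0001 0.0015 0.0004]
```

Side force is now −4 N and the tool is held where it was free before, so this looks like the catch. I'll confirm at a wider opening.

Emit:
send_rows --pt "0.56 -0.001 0 0 0" --pt "0.58 0 0 0 0" --pt "0.58 -0.0005 0 0 0" --pt "0.58 0 0 0 0"

```text
time_s: 14.82
position: [0.5016, -0.0732, 0.1066]
tool_rot: [-1.566, -0.137, 0.136]
contact_force: [1.0, 2.8, -2.6]
finger_gap: 0.0536
```

```bash
python3 -c "from h import *;st()"
```

```text
t 14.825 p [ 0.5016 -0.0732  0.1066] gap 0.053560258329236755 xang 9.967615721816701 j [ 0.3283  0.3868 -0.3725  1.9529  0.1861  0.8342  0.0293] ydir [ 0.0005  0.0003 -1.    ]
F tool [1.5128 2.6135 2.5597] Tq tool [ 0.5145  0.1016 -0.1135] to goal tool xyz [0.0005 0.0016 0.0006]
```

Emit:
send_rows --pt "0.58 0 0 0 2" --pt "0.58 0 0 0 2" --pt "0.58 0 0 0 2" --pt "0.58 0 0 0 0"

```text
time_s: 15.32
position: [0.5013, -0.0735, 0.1066]
tool_rot: [-1.57, -0.054, 0.054]
contact_force: [0.2, 1.5, -3.3]
finger_gap: 0.0533
```

```bash
python3 -c "from h import *;st()"
```

```text
t 15.325 p [ 0.5013 -0.0735  0.1066] gap 0.053287645564219326 xang 3.9334645027776785 j [ 0.309   0.3833 -0.3471  1.9546  0.1733  0.8319 -0.0634] ydir [ 0.0001 -0.0003 -1.    ]
F tool [0.296  3.3365 1.5221] Tq tool [ 0.3752 -0.2759 -0.0671] to goal tool xyz [0.0007 0.0016 0.0009]
```

The dial resists the turn with the tabs filling a 53.5 mm gap, so it is caught. I'll release, rise and look.

Emit:
send_rows --pt "0.6 0 0 0 -4" --pt "0.75 0 0 0 0" --pt "0.9 0 0 0 0" --pt "1 0 0 0 0" --pt "1 0 -0.03 0 0"

```text
time_s: 15.95
position: [0.4998, -0.0736, 0.1354]
tool_rot: [-1.568, -0.105, 0.112]
contact_force: [0.9, 0.1, 0.7]
finger_gap: 0.0892
```

Emit:
send_rows --pt "1 0 -0.05 0 0" --pt "1 0 -0.05 0 0" --pt "1 0 -0.02 -0.05 0" --pt "1 0 0 -0.06 0" --pt "1 0 0 -0.06 0"

```text
time_s: 16.58
position: [0.5252, -0.2437, 0.2575]
tool_rot: [-1.569, -0.11, 0.108]
contact_force: [1.3, 0.2, -0.2]
finger_gap: 0.092
```

```bash
python3 - <<'E'
from h import *
st()
a=arm.read_camera("scene")[150:220,185:305,::-1];b=arm.read_camera("top")[175:260,198:313,::-1]
a=cv2.resize(a,(600,350),interpolation=cv2.INTER_CUBIC)
b=cv2.resize(b[:,60:],(330,510),interpolation=cv2.INTER_CUBIC)
o=np.zeros((510,800,3),np.uint8);o[:510,:330]=b;o[:,330:]=cv2.resize(a,(800,466))[:,:470][0:1]*0;o[:350,330:]=a[:,:470]
cv2.imwrite("pics/e.png",o)
E
```

```text
t 16.575 p [ 0.5252 -0.2437  0.2575] gap 0.092003293594999 xang 7.95148897441042 j [ 0.5582  0.3416 -0.2945  1.5927  0.1042  1.221   0.3829] ydir [ 0.0015 -0.001  -1.    ]
F tool [1.277  0.2184 0.0515] Tq tool [ 0.0071 -0.0043 -0.176 ] to goal tool xyz [0.0005 0.1523 0.1729]
```

View pics/e.png

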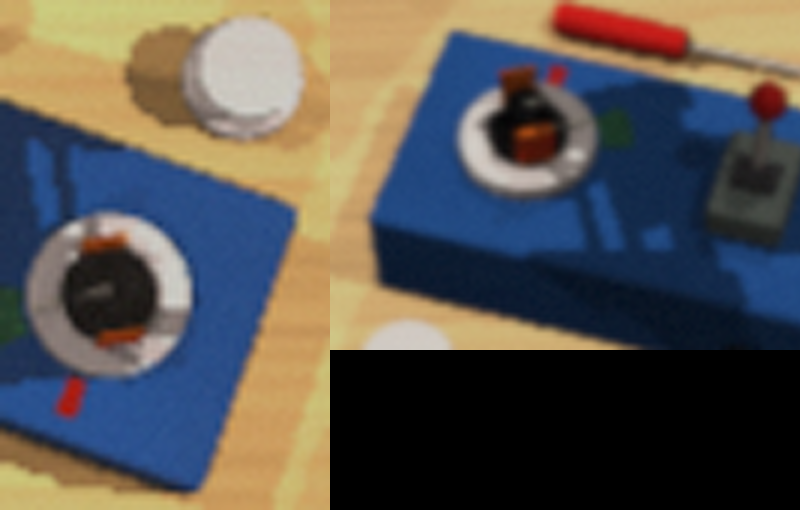

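Both tabs are out at crop (104,242) and (120,337). Their spacing is 16 px, the same as at the start, and the pointer is towards the green band. Now the lever: close the fingers, turn so the tool's −z is the push direction, and go in front of the ball.

Emit:
send_rows --pt "0 0 0 0 -10.4" --pt "0 0 0 0 -10.4" --pt "0 0 0 0 -10.4" --pt "0 0 0 0 -10.4" --pt "0 0 0 0 -10.4"

```text
time_s: 17.3
position: [0.5247, -0.2417, 0.2566]
tool_rot: [-1.411, -0.819, 0.819]
contact_force: [0.7, 0.1, 0.1]
finger_gap: 0.0464
```

Emit:
send_rows --pt "0 0 0 0 -10.4" --pt "0 0.044 0 0.0225 0" --pt "0 0.044 0 0.0225 0" --pt "0 0.044 0 0.0225 0" --pt "0 0.044 0 0.0225 0"

```text
time_s: 17.92
position: [0.4988, -0.0442, 0.2568]
tool_rot: [-1.353, -0.953, 0.952]
contact_force: [0.2, -0.1, -0.0]
finger_gap: 0.0005
```

Emit:
send_rows --pt "0 0.044 0 0.0225 0" --pt "0 0.044 0 0.0225 0" --pt "0 0.044 0 0.0225 0" --pt "0 0 0 0 0"

```text
time_s: 18.42
position: [0.4789, 0.1057, 0.2571]
tool_rot: [-1.349, -0.959, 0.957]
contact_force: [-0.1, -0.5, -0.3]
finger_gap: 0.0005
```

```bash
python3 -c "from h import *;st((0.484,0.098,0.145))"
```

```text
t 18.425 p [0.4789 0.1057 0.2571] gap 0.0005086271994687908 xang 70.72545731159146 j [ 0.2429  0.2457 -0.6894  1.7699  0.1667  1.1841  0.7396] ydir [ 0.0007  0.0015 -1.    ]
F tool [-0.5481  0.2718 -0.0351] Tq tool [-0.1117  0.0007 -0.1157] to goal tool xyz [-0.0058  0.1121 -0.0073]
```

Emit:
send_rows --pt "0 -0.0055 0.037 0 0" --pt "0 0 0.037 0 0" --pt "0 0 0.037 0 0" --pt "0 0 0 -0.015 0" --pt "0 0 0 -0.015 0"

```text
time_s: 19.05
position: [0.5086, 0.0852, 0.147]
tool_rot: [-1.354, -0.954, 0.951]
contact_force: [-0.1, -0.3, 0.8]
finger_gap: 0.0001
```

Emit:
send_rows --pt "0 0 0 -0.01 0" --pt "0 0 0 -0.01 0" --pt "0 0 0 -0.01 0" --pt "0 0 0 -0.01 0" --pt "0 0 0 -0.01 0"

```text
time_s: 19.68
position: [0.5546, 0.0689, 0.1461]
tool_rot: [-1.353, -0.953, 0.952]
contact_force: [-1.3, 0.7, -0.2]
finger_gap: 0.0005
```

```bash
python3 -c "from h import *;st((0.5595,0.0717,0.145))"
```

```text
t 19.675 p [0.5546 0.0689 0.1461] gap 0.0004953349325279516 xang 70.32761157686426 j [ 0.2245  0.4591 -0.6122  1.7735  0.3066  1.0046  0.7222] ydir [ 0.0008  0.0003 -1.    ]
F tool [0.2519 0.1681 1.4606] Tq tool [ 0.1421  0.0165 -0.2824] to goal tool xyz [ 0.0042  0.0011 -0.0037]
```

Emit:
send_rows --pt "0 0.001 0 -0.0025 0" --pt "0 0.001 0 -0.0025 0" --pt "0 0 0 -0.0025 0" --pt "0 0 0 -0.002 0" --pt "0 0 0 0 0"

```text
time_s: 20.3
position: [0.5619, 0.0684, 0.1452]
tool_rot: [-1.35, -0.952, 0.955]
contact_force: [-3.6, 1.3, 0.5]
finger_gap: 0.0005
```

```bash
python3 -c "from h import *;st((0.5595,0.0717,0.145))"
```

```text
t 20.3 p [0.5619 0.0684 0.1452] gap 0.0004609780706623719 xang 70.40171142224366 j [ 0.2212  0.4725 -0.6086  1.7544  0.3103  1.0145  0.7262] ydir [-0.0023  0.0001 -1.    ]
F tool [-0.0002 -0.4487  3.8548] Tq tool [ 0.9971  0.0483 -0.0394] to goal tool xyz [0.0023 0.0002 0.0034]
```

Emit:
send_rows --pt "0 0 0 -0.002 0" --pt "0 0 0 -0.002 0" --pt "0 0 0 0 0"

```text
time_s: 20.68
position: [0.5627, 0.0681, 0.1448]
tool_rot: [-1.347, -0.949, 0.959]
contact_force: [-13.4, 4.0, 5.6]
finger_gap: 0.0006
```

```bash
python3 -c "from h import *;st((0.5595,0.0717,0.145))"
```

```text
t 20.675 p [0.5627 0.0681 0.1448] gap 0.0005915052163376632 xang 70.49146870717705 j [ 0.221   0.4773 -0.6085  1.7482  0.3098  1.0211  0.7297] ydir [-0.0074  0.0004 -1.    ]
F tool [-0.6762 -5.4632 14.0233] Tq tool [ 3.2514 -0.029   0.1532] to goal tool xyz [ 0.0023 -0.0002  0.0042]
```

Firm stop at 14 N, so the lever is at its end. Backing straight off, then up, and checking.

Emit:
send_rows --pt "0 0 0 0.01 0" --pt "0 0 0 0.03 0" --pt "0 0 0 0.04 0" --pt "0 0 -0.05 0 0" --pt "0 0 -0.05 0.03 0"

```text
time_s: 21.3
position: [0.4638, 0.1028, 0.2467]
tool_rot: [-1.353, -0.952, 0.951]
contact_force: [0.8, 0.8, 0.4]
finger_gap: 0.0005
```

Emit:
send_rows --pt "0 0 -0.02 0.05 0" --pt "0 0.0 0 0.05 0" --pt "0 0 0 0 0"

```text
time_s: 21.68
position: [0.3669, 0.1382, 0.2663]
tool_rot: [-1.354, -0.957, 0.955]
contact_force: [1.4, -0.6, -0.4]
finger_gap: 0.0006
```

```bash
python3 - <<'E'
from h import *
st()
a=arm.read_camera("scene")[150:220,185:305,::-1];b=arm.read_camera("top")[175:260,198:313,::-1]
cv2.imwrite("pics/f.png",np.vstack([cv2.resize(a,(480,280),interpolation=cv2.INTER_CUBIC),cv2.resize(b,(480,320),interpolation=cv2.INTER_CUBIC)]))
E
```

```text
t 21.675 p [0.3669 0.1382 0.2663] gap 0.0006391253930744284 xang 70.54708123450285 j [ 0.2534  0.0489 -0.7615  1.9434  0.04    1.1614  0.7079] ydir [ 0.0028 -0.0018 -1.    ]
F tool [-0.0447  0.443  -1.5348] Tq tool [-0.2053 -0.0252 -0.1509] to goal tool xyz [-0.1536  0.1621 -0.197 ]
```

View pics/f.png

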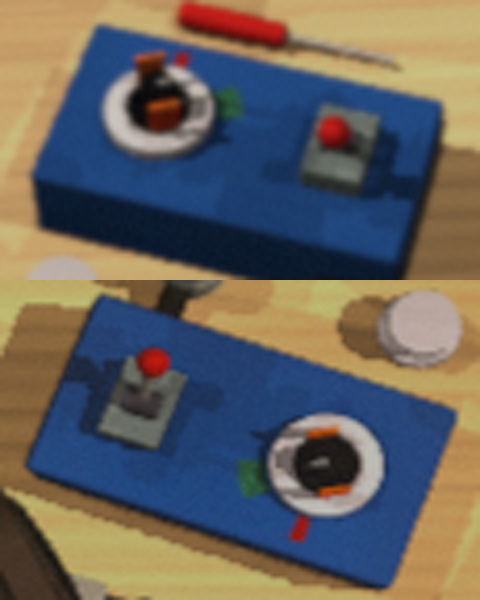

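The lever now leans away: the ball is at crop (333,132) in the scene view and (153,362) in the top view. The tabs are out. I'll check the ball numerically, then hand in.

```bash
python3 - <<'E'
from h import *
X=tri((185+333.5/4-.5,150+132.5/4-.5),(198+153.5/4.174-.5,175+82.5/3.765-.5))
d=np.array([.942,-.334]);o=(X[:2]-[.5536,.0738])@d
print(X,"lever",0.5+np.arcsin(min(1,o/.06)))
l=(np.array([322,434])-[330,491])/[4.174,3.765];print("tab spacing px",np.hypot(*l))
print(arm.get_state()["contact_force"])
print(arm.close_job())
E
```

```text
[0.5819 0.0633 0.1594] lever 1.02688421336326
tab spacing px 15.260280767955843
[-0.2868 -0.7953  0.1176]
the job is handed in; nothing more can be done
None
```

I turned the dial out of its lock, it caught in the green band at about 1.05 rad, and I pushed the lever fully over. The job is handed in at about 22 s of the 62 s allowed; no verdict was reported.

- **Dial:** I pinched the tabs to a 43.5–44 mm gap, centred by the side force, and turned the dial clockwise. My first way of feeling for the catch, sweeping with loosely held tabs, was inconclusive. A release test near 1.0 rad showed no catch. The next step, 3° further, caught. The tabs pushed out against a 53.5 mm gap and the dial resisted further turning.
- **Lever:** I pushed it with closed fingers until it reached a firm stop at 14 N, then backed off and rose clear.

**Last checks:**
- The lever came out at about 1.03 rad from two views, so it is at its stop.
- The tabs look out in the pictures. Their spacing was 16.0 px right after release and 15.3 px in the last picture, against 15.9 px at the start. The last figure is a little low, but the crop was coarse.
- The arm is clear, with about 1 N of sensor noise, and the bystanders in view looked unmoved. The tab force is not measured directly; from the spring rate it should have stayed under about 13 N, well below the 28 N limit.

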